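# Clip a mould clamp onto its stud and snap the locking cap home

### The job

Lock the plaster mould into its cradle: swing the blue clamp arm across the mould until its hook clips home onto the steel stud, then press the orange snap cap over the stud on top of the hook until it clicks. After the click keep pressing the cap firmly down onto the hook, and finish while still pressing; leave the loose white mould, the tape measure and the roll of tape where they are.

Things in the scene. Friction and masses are not known exactly. Their poses are not given: they have to be found in the camera images.
- cradle: Mould cradle screwed to the table: aluminium plate 110 x 200 x 10 mm (x, y, z) with a white plaster mould (top at 42 mm) in its middle. Origin: centre of the underside, z up. The clamp arm's pivot stands at y = +65 mm, the snap stud at y = -65 mm. The open arm sticks out over the -x side.
- clamp_pivot (a point): Point on the vertical hinge axis of the clamp arm, level with the arm's top face (50 mm above the table).
- clamp_peg (a point): Middle of the grip height of the upright black peg on the clamp arm, 75 mm from the hinge axis: 12 mm across (15 mm in its top 4 mm), from 20 mm below this point (the arm's top face) to 11 mm above it. Pinch it from above or push it; it is round and turns between the fingers.
- clamp (a joint): Angle of the blue clamp arm, rad: 0 = home round the stud, growing as it opens (clockwise seen from above), up to 1.6; starts at 1.0 to 1.4. A weak spring (0.1 Nm) swings it part open if let go before it is clipped. In the last 0.1 rad a sprung plunger must be forced past the stud's neck (about 3 to 6 N at the peg); it then holds the arm at 0 to 0.03.
- hook_end: Hook at the free end of the clamp arm, steel 6 mm thick, blue: two limbs either side of a 20 mm slot that closes round the stud, 130 mm from the hinge axis. Its origin lies on the hinge axis, level with the arm's top face. The cap seats on its top face, 50 mm above the table.
- stud_seat (a point): On the stud's vertical axis, level with the hook's top face, 50 mm above the table: the centre of the cap's underside rests here when home. The stud, a steel pin 13 mm across, rises 18 mm above this point; three sprung brass noses stand round it, 32 mm across, widest 10 mm above this point.
- cap: Orange snap cap, loose, mouth down, 40 g. Origin: centre of the underside, z up. Skirt 46 mm across, flat shoulder at 24 mm; above it a round knob 25 mm across up to 48 mm: grip it from above, tips by the shoulder. Inner lip 26 mm across. Pressing: lip meets the noses 16 mm above the seat, about 10 N pushes it over, click (force drop) at about 9 mm, then down to the hook; press on with 8 to 20 N.
- white_mould: Bystander: loose white plaster mould 60 x 60 x 28 mm, origin at the centre of its underside. It and the cap may have changed places.
- tape_rule: Bystander: yellow and black tape measure 75 x 80 x 37 mm, origin at the centre of its underside.
- tape_roll: Bystander: roll of masking tape lying flat, 96 mm across, 25 mm high, origin at the centre of its underside.
Not all that is in view belongs to the job. What is meant by the cap is not green, red or turquoise, and is the smaller of those in its own colour.

How it is judged:
On the way, in this order (a step that is already met when the one before it is completed fails the run):
1. the clamp arm is clipped home on the stud, with the cap not yet on it (value of joint clamp below 0.05 rad and horizontal distance between cap and stud_seat above 0.03 m), for 0.3 s.
2. the cap has clicked over the stud's noses, upright (z of cap in the frame of stud_seat below 0.003 m and horizontal distance between cap and stud_seat below 0.004 m and angle between cap's own z axis and vertical below 0.15 rad), for 0.2 s.
At the end, for the whole second after the job is handed in: The clamp arm is within 0.05 rad of home; the cap sits on the stud, its underside within 3 mm of the hook's top face, within 4 mm of the stud's axis and upright within 0.15 rad; the gripper's fingers are still on the cap (over 2 N) and keep it pressed onto the hook with more than 4 N (all of step 2 and value of joint clamp below 0.05 rad and z of cap in the frame of stud_seat above -0.003 m and contact force between cap and hook_end above 4 N and contact force between the fingers and cap above 2 N); the arm keeps its last pose, push and grip.
It fails at once if a bystander is shifted by more than 3 cm (distance of any of white_mould, tape_rule, tape_roll from where it was at the start of the episode above 0.03 m).
It also fails if it takes over 51 s, if anything falls off the work surface, if the arm or the gripper's body presses on something with over 40 N, if the wrist force passes 120 N, or if a joint passes its speed limit or range.

### The arm

A 6-joint arm with a two-finger parallel gripper is mounted at the origin on a cart in front of the work surface, level with it; the furniture and walls round the work are solid. World frame = base frame: x ahead of the robot, y to its left, z up, the work surface at z = 0. Lengths are in m, angles in rad, forces in N, time in s.
With the tool pointing down it reaches from about 0.35 to 0.975 m from the base axis. Payload 4.9 kg.
Tool frame: the origin (TCP) lies on the centre line of the jaws, within the pads' length; the fingertips stand manip.tip_reach ahead of it and the grasp point (between the pads) is the TCP (manip.tip_reach is the distance from the TCP to the fingertips, in m); z points along the fingers, y is the line along which they close (so a half turn about z gives the same grasp; the last joint's range is limited). The gripper opens to 85 mm and grips with 20 to 120 N. Pads are 22 mm wide; open, the fingers measure 114 mm over their backs; the gripper's body (76 mm by 85 mm) begins 54 mm behind the grasp point. The pads swing forward as they close: fully open they stand 13 mm farther back than shut.
Start: joints at [-1.366, 0.053, 1.613, -0, 1.476, -0.119], TCP at [0.199, -0.593, 0.25] pointing down, gripper open.
Joint ranges: [-3.01, 3.01], [-1.01, 2.22], [0.06, 2.58], [-1.02, 4.17], [0.09, 2.62], [-3.14, 3.14]. Speed limits (rad/s): [2.57, 2.57, 3.14, 3.14, 3.14, 3.14].

### API

Orientations are given as a unit quaternion [w, x, y, z].
In Python, from plant import manip gives the robot as it stands. The module is installed in compiled form; this text tells all that it offers.
- The arm moves only by the tool move_arm, never from a script. Its argument "rows" is a list of rows, each a list of 7 numbers: the shift along the tool's x, y, z in cm, then the turn, a rotation vector about the tool's x, y, z in degrees, then the opening, from -1 (shut) to 1 (fully open). In form: [[tx, ty, tz, ax, ay, az, jaw], ...]. A call has 1 to 20 rows; each row shifts and turns the commanded pose from where the row before left it, along the tool's axes as they then stand; what a row does not reach is not made up. A row lasts 1/12 s, in which the tool goes at most 41.7 mm and 7.16 degrees, less where a joint would pass 70% of its speed; a pose out of reach is approached as far as the arm can. A call is refused whole if a number of a shift passes 4.17 or a number of a turn 7.16, either way. A call with a gripper value outside its range is refused whole. The fingers move at their own pace and stop on an object; the grip force is fixed at half the most. Time passes only in rows, so rows that do not move let the fingers close. It gives the time, the measured TCP pose, the force, the opening and the grip force at its end, in the units of the state.
- manip.state(): the state, without advancing time (a new reading comes with each control period).
- manip.grab_frame(name): name is "side" or "top" or "wrist"; returns a dict with "img" (400x640x3 uint8, blue, green, red), "mtx" (3x3 intrinsics, pixels), "R" (3x3) and "t" (3): a world point X has camera coordinates R X + t. Camera axes: x right, y down, z forward; pixel columns grow to the right and rows downward; lengths in m; the calibration is good to about 2 mm. A picture is of the moment at which its call begins. There is no depth.
- manip.job_done(): hands the job in; it is judged then, once.
The state is a dict: "time": time; "joint_pos": joint angles; "joint_vel": joint speeds; "joint_efforts": joint torques, N m; "tool_pos": TCP position; "tool_rot": TCP orientation; "contact_force": force on the tool from outside, world axes, zero at the start; "ft_torque": the same for the moment, N m; "gripper_width": opening from 0.0 (shut) to 1.0 (fully open); "grasp_force": force on a finger pad.
Only numpy, scipy, OpenCV 4.12 (cv2) and the standard library are available. Lean on these libraries where they do the work, as an engineer would, in place of code of your own. Each camera call takes 0.05 s, during which the arm holds its last target. There are 200 camera calls.

## Working session

There is one attempt and no reset: what is moved stays moved. The work goes in short steps, Python scripts to look and compute and a tool call to move; the robot and the scene stay as the last step left them, time stands still between calls to the robot, and variables do not carry over. Pictures are saved under pics/ and viewed, at most 12 in all, crops included, and the job is handed in when it is done.

Besides the shell and the picture viewer there is one more tool, called after "Call:" as name([rows], argument=value, ...), one row to a line, values as JSON. move_arm: Moves the arm, as the interface text tells. Its arguments: {"type":"object","properties":{"rows":{"type":"array","items":{"type":"array","items":{"type":"number"}}}},"required":["rows"]}

```bash
mkdir -p pics; cat > h.py <<'E'
import numpy as np, cv2
from plant import manip
def grab(n,save=None):
    f=manip.grab_frame(n)
    if save: cv2.imwrite('pics/'+save,f['img'])
    return f
def ray(f,u,v):
    d=f['R'].T@np.linalg.inv(f['mtx'])@np.array([u,v,1.]); c=-f['R'].T@f['t']; return c,d/np.linalg.norm(d)
def plane(f,u,v,z):
    c,d=ray(f,u,v); return c+d*(z-c[2])/d[2]
def tri(*fu):
    A=np.zeros((3,3));b=np.zeros(3)
    rs=[ray(f,u,v) for f,u,v in fu]
    for c,d in rs:
        P=np.eye(3)-np.outer(d,d);A+=P;b+=P@c
    X=np.linalg.solve(A,b); return X,[np.linalg.norm((np.eye(3)-np.outer(d,d))@(X-c)) for c,d in rs]
def proj(f,X):
    p=f['mtx']@(f['R']@np.array(X)+f['t']); return p[:2]/p[2]
E
python3 - <<'E'
from h import *
import pickle
F={n:grab(n,n+'0.png') for n in('top','side','wrist')}
pickle.dump(F,open('f0.pkl','wb'))
print(manip.state(),manip.tip_reach)
for n in F: print(n,-F[n]['R'].T@F[n]['t'],F[n]['R'][2])
E
```

```text
{'time': 0.15, 'joint_pos': array([-1.36600252e+00,  5.32077006e-02,  1.61397682e+00,  8.96011417e-06,
        1.47602901e+00, -1.19000699e-01]), 'joint_vel': array([-0.00059176, -0.00246454, -0.00615532, -0.00019996,  0.0007018 ,
       -0.00041187]), 'joint_efforts': array([ 1.48285591e-05, -3.94242597e+01, -3.70722163e+01, -1.54551312e-04,
        4.69596780e-03,  2.04261789e-05]), 'tool_pos': array([ 0.19876132, -0.59206502,  0.24934494]), 'tool_rot': array([-8.09885647e-04,  9.86922985e-01,  1.61190461e-01, -3.02989105e-05]), 'contact_force': array([-0.70071768,  0.2976243 ,  0.04561934]), 'ft_torque': array([-0.01912882,  0.06185508,  0.05918792]), 'grasp_force': 0.0, 'gripper_width': 1.0039058465253952} 0.019
top [0.38028448 0.0445434  1.38637105] [ 0.18006287 -0.02172932 -0.98341507]
side [ 0.48290445 -0.94076183  0.89090014] [ 0.09074706  0.76514925 -0.63742576]
wrist [ 0.26664594 -0.56939646  0.37287496] [-0.26979585 -0.08872285 -0.95882139]
```

View pics/top0.png

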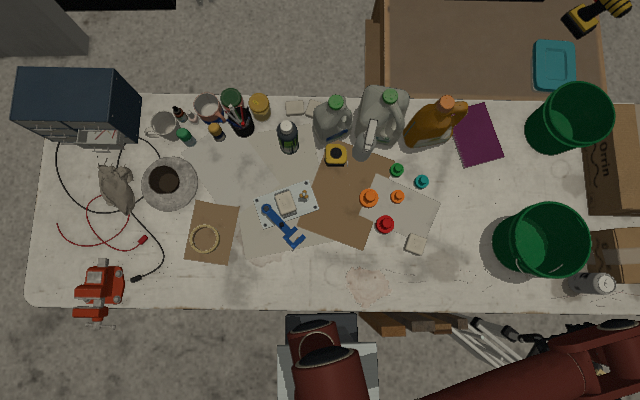

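View pics/side0.png

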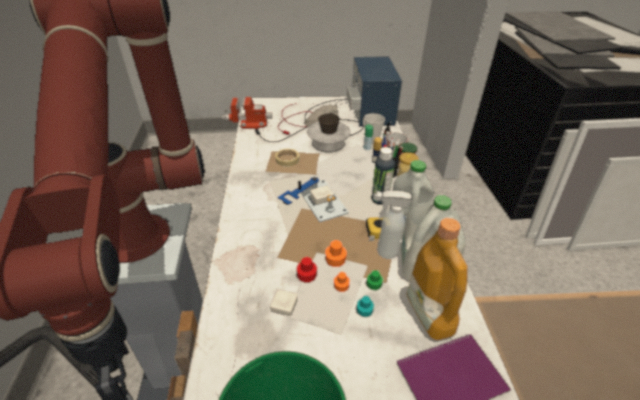

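The top view shows the cradle at about (285,205) with the blue arm open toward the robot. Two orange caps stand at (369,198) and (397,196); the smaller one on the right is the target, and in the side view it is at (342,281). Next I'll zoom in on the cradle and cap.

```bash
python3 - <<'E'
from h import *
import pickle
F=pickle.load(open('f0.pkl','rb'))
a=cv2.resize(F['top']['img'][165:260,250:350],None,fx=4,fy=4,interpolation=cv2.INTER_CUBIC)
b=cv2.resize(F['side']['img'][165:260,265:365],None,fx=4,fy=4,interpolation=cv2.INTER_CUBIC)
cv2.imwrite('pics/z0.png',np.hstack([a,b]))
# orange blobs
C={}
for n in('top','side'):
    h=cv2.cvtColor(F[n]['img'],cv2.COLOR_BGR2HSV)
    for nm,lo,hi in(('or',(7,170,120),(16,255,255)),('blue',(102,120,60),(120,255,255))):
        m=cv2.inRange(h,lo,hi)
        k,l,s,c=cv2.connectedComponentsWithStats(m)
        for i in range(1,k):
            if s[i,4]>40: print(n,nm,s[i],c[i].round(1),plane(F[n],*c[i],0.025).round(3))
E
```

```text
top or [360 189  18  18 228] [368.8 197. ] [ 0.62  -0.156  0.025]
top or [391 190  13  13 115] [397.5 195.6] [ 0.622 -0.253  0.025]
top blue [262 204  43  45 402] [282.8 226.5] [0.528 0.132 0.025]
side or [326 240  20  26 390] [335.4 253.6] [ 0.615 -0.153  0.025]
side or [335 273  14  18 188] [341.2 281.8] [ 0.617 -0.258  0.025]
side blue [286 180  31  18 114] [301.5 188.1] [0.537 0.17  0.025]
```

View pics/z0.png

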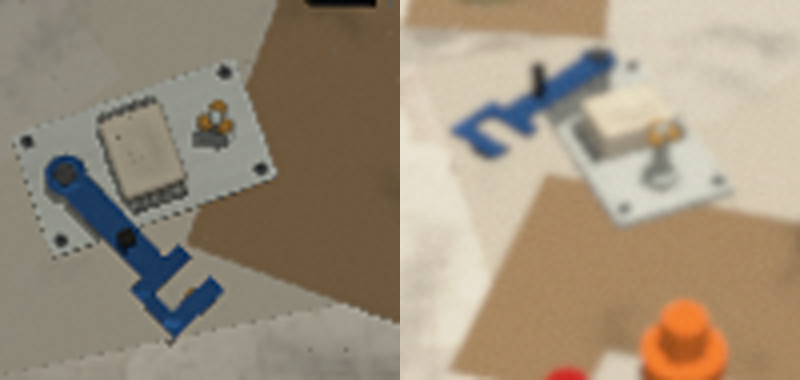

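Zoomed: the pivot is at top (266,208), the peg top at (281.5,224) and the stud noses at (303.5,195). In the side view the pivot is at (315,180), the peg top at (299.5,182) and the noses at (330.5,198).

```bash
python3 - <<'E'
from h import *
import pickle
from scipy.spatial.transform import Rotation as R
F=pickle.load(open('f0.pkl','rb'));t,s=F['top'],F['side']
for n,a,b in(('pivot',(266,208.2),(315,180)),('pegtop',(281.5,224.2),(299.5,182)),('noses',(303.5,195),(330.5,198)),('capknob',(397.6,195.2),(342,277))):
    X,r=tri((t,*a),(s,*b)); print(n,X.round(4),np.round(r,4))
q=manip.state()['tool_rot'];M=R.from_quat(np.roll(q,-1)).as_matrix();print(M.round(3))
f=F['wrist'];c=-f['R'].T@f['t'];print('cam in tool',M.T@(c-manip.state()['tool_pos']),(M.T@f['R'].T).round(3),f['mtx'])
E
```

```text
pivot [0.5867 0.1842 0.047 ] [0.0004 0.0004]
pegtop [0.5292 0.1322 0.0813] [0.0004 0.0004]
noses [0.6257 0.0611 0.0614] [0.0006 0.0006]
capknob [ 0.6208 -0.2505  0.0363] [0.0005 0.0005]
[[ 0.948  0.318 -0.   ]
 [ 0.318 -0.948  0.002]
 [ 0.    -0.002 -1.   ]]
cam in tool [ 7.15942278e-02 -9.07259684e-05 -1.23515624e-01] [[-0.    -0.959 -0.284]
 [ 1.     0.    -0.   ]
 [ 0.    -0.284  0.959]] [[277.77831998   0.         321.54793731]
 [  0.         277.77831998 198.76069994]
 [  0.           0.           1.        ]]
```

Heights and radii match the spec: pivot 47 mm, peg top 81 mm, peg radius 77 mm, stud radius 129 mm. The arm is about 1.14 rad open. I'll fly the wrist camera over the cap, then over the cradle.

Call:
move_arm([
  [3.2,-1.35,0,0,0,0,1],
  [3.2,-1.35,0,0,0,0,1],
  [3.2,-1.35,0,0,0,0,1],
  [3.2,-1.35,0,0,0,0,1],
  [3.2,-1.35,0,0,0,0,1],
  [3.2,-1.35,0,0,0,0,1],
  [3.2,-1.35,0,0,0,0,1],
  [3.2,-1.35,0,0,0,0,1],
  [3.2,-1.35,0,0,0,0,1],
  [3.2,-1.35,0,0,0,0,1],
  [3.2,-1.35,0,0,0,0,1],
  [3.2,-1.35,0,0,0,0,1],
  [3.2,-1.35,0,0,0,0,1],
  [0,0,0,0,0,0,1],
  [0,0,0,0,0,0,1],
])

```text
time: 1.4
tool_pos: [0.5381, -0.2924, 0.2497]
tool_rot: [-0.0, 0.987, 0.163, -0.0]
contact_force: [0.2, 0.3, -0.5]
gripper_width: 1.003
grasp_force: 0.0
```

```bash
python3 - <<'E'
from h import *
import pickle
f=grab('wrist','w1.png');pickle.dump(f,open('w1.pkl','wb'))
s=manip.state();print(s['time'],s['tool_pos'],s['tool_rot'],s['joint_pos'])
E
```

```text
1.45 [ 0.53734998 -0.29340141  0.24977054] [-1.28131142e-04  9.86818392e-01  1.61830556e-01 -5.61561873e-04] [-6.21011303e-01  2.38053386e-02  1.64347429e+00 -6.13964437e-04
  1.47528954e+00  6.24753056e-01]
```

View pics/w1.png

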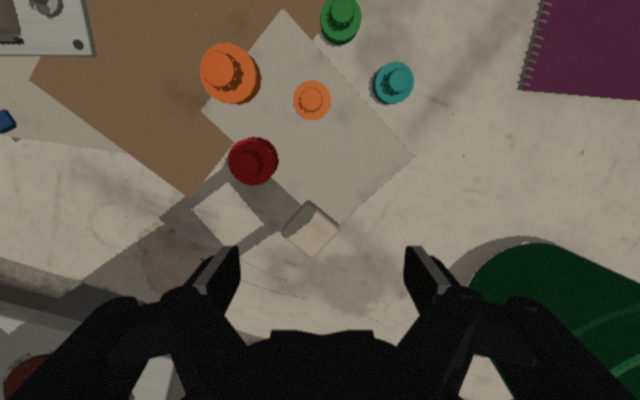

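The wrist view shows the target cap at (311,100), the larger orange cap at (230,72), and the small white block at (311,229). On to the point above the peg, with the jaw axis turned along the arm's tangent.

Call:
move_arm([
  [1.06,-3.38,0,0,0,0,1],
  [1.06,-3.38,0,0,0,0,1],
  [1.06,-3.38,0,0,0,0,1],
  [1.06,-3.38,0,0,0,0,1],
  [1.06,-3.38,0,0,0,0,1],
  [1.06,-3.38,0,0,0,0,1],
  [1.06,-3.38,0,0,0,0,1],
  [1.06,-3.38,0,0,0,0,1],
  [1.06,-3.38,0,0,0,0,1],
  [1.06,-3.38,0,0,0,0,1],
  [1.06,-3.38,0,0,0,0,1],
  [1.06,-3.38,0,0,0,0,1],
  [0,0,0,0,0,-6,1],
  [0,0,0,0,0,-6,1],
  [0,0,0,0,0,-6,1],
  [0,0,0,0,0,-5.6,1],
  [0,0,0,0,0,0,1],
  [0,0,0,0,0,0,1],
])

```text
time: 2.95
tool_pos: [0.5289, 0.13, 0.2502]
tool_rot: [0.0, 0.934, 0.358, -0.0]
contact_force: [0.3, 1.1, -0.4]
gripper_width: 0.996
grasp_force: 0.0
```

```bash
python3 - <<'E'
from h import *
import pickle
f=grab('wrist','w2.png');pickle.dump(f,open('w2.pkl','wb'))
s=manip.state();print(s['time'],s['tool_pos'],s['tool_rot'],s['joint_pos'])
for n,X in(('pivot',(.5867,.1842,.05)),('peg',(.5292,.1322,.081)),('noses',(.6257,.0611,.06))): print(n,proj(f,X))
E
```

```text
3.0 [0.52893854 0.1301825  0.25024688] [ 7.54691296e-05  9.33814463e-01  3.57757654e-01 -6.71825611e-05] [ 1.04770228e-01 -1.39546033e-01  1.79930478e+00 -1.81222685e-04
  1.48192475e+00  9.43851623e-01]
pivot [320.2528939  109.26663227]
peg [320.50171632 183.79636361]
noses [424.4045728  158.48775829]
```

View pics/w2.png

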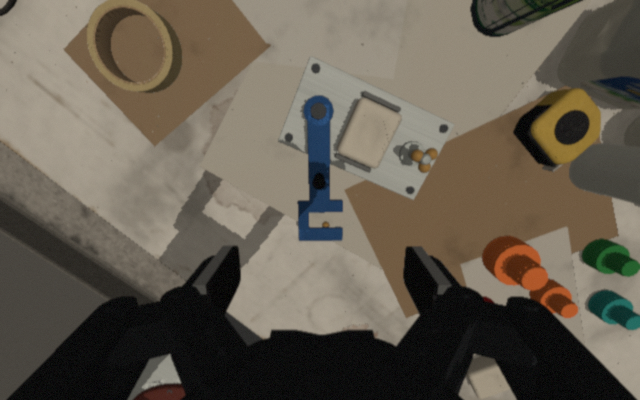

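The w2 view shows the pivot at (319,110), the peg top at (320,181), the noses at (424,158) and the cap knob at (563,303), all within 3 px of the predictions. Next I'll refine these with masks.

```bash
cat > m.py <<'E'
from h import *
import pickle
w1,w2=[pickle.load(open(f'w{i}.pkl','rb')) for i in(1,2)]
F=pickle.load(open('f0.pkl','rb'))
def blob(f,lo,hi,box,mn=8):
    x0,y0,x1,y1=box;h=cv2.cvtColor(f['img'],cv2.COLOR_BGR2HSV)[y0:y1,x0:x1]
    m=cv2.inRange(h,lo,hi);p=cv2.findNonZero(m)
    (c,r)=cv2.minEnclosingCircle(p);mo=p.reshape(-1,2).mean(0)
    return np.array(c)+[x0,y0],r,mo+[x0,y0],len(p)
E
python3 - <<'E'
from m import *
pg=blob(w2,(0,0,0),(180,255,30),(308,168,334,196));print('peg',pg,plane(w2,*pg[2],.081))
ns=blob(w2,(7,110,80),(20,255,255),(395,140,445,175));print('nose w2',ns,plane(w2,*ns[0],.06),plane(w2,*ns[2],.06))
nt=blob(F['top'],(8,110,80),(22,255,255),(295,185,312,205));print('nose top',nt,plane(F['top'],*nt[0],.06))
print('tri noses',tri((w2,*ns[0]),(F['top'],*nt[0])))
c1=blob(w1,(5,150,100),(16,255,255),(285,75,337,125));print('cap w1',c1, plane(w1,*c1[0],.024), plane(w1,*c1[0],0.0))
cv2.imwrite('pics/z2.png',np.hstack([cv2.resize(w1['img'][70:130,280:340],(400,400),interpolation=cv2.INTER_CUBIC),cv2.resize(w2['img'][135:195,395:455],(400,400),interpolation=cv2.INTER_CUBIC)]))
E
```

```text
peg (array([318.152174  , 180.71739101]), 7.935627460479736, array([318.47530864, 181.01851852]), 162) [0.53003258 0.13588114 0.081     ]
nose w2 (array([427. , 161.5]), 16.710874557495117, array([423.97046414, 158.24050633]), 237) [0.62536367 0.05636176 0.06      ] [0.62556071 0.06167353 0.06      ]
nose top (array([303.826087  , 194.21739101]), 4.221076011657715, array([303.58333333, 194.79166667]), 24) [0.62791056 0.06002483 0.06      ]
tri noses (array([0.62501735, 0.06002844, 0.0699485 ]), [np.float64(0.0010255609200487984), np.float64(0.001025560920048766)])
cap w1 (array([312., 100.]), 19.416587829589844, array([311.38839286,  99.97767857]), 1120) [ 0.61972003 -0.25260805  0.024     ] [ 0.62066083 -0.25145309  0.        ]
```

View pics/z2.png

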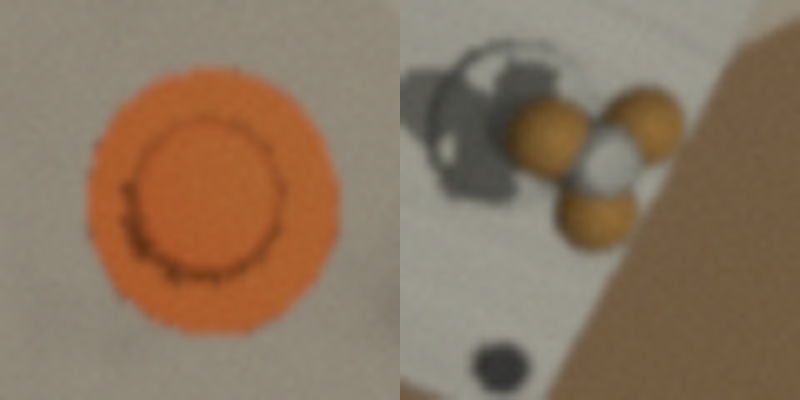

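Peg at (0.530, 0.1345), 75 mm from the pivot. Descend and pinch.

Call:
move_arm([
  [0.37,-0.27,2.9,0,0,0,1],
  [0,0,2.9,0,0,0,1],
  [0,0,2.9,0,0,0,0.6],
  [0,0,2.9,0,0,0,0.3],
  [0,0,2.9,0,0,0,0.2],
  [0,0,2.0,0,0,0,0.1],
  [0,0,1.2,0,0,0,0],
  [0,0,0,0,0,0,-0.5],
  [0,0,0,0,0,0,-1],
  [0,0,0,0,0,0,-1],
  [0,0,0,0,0,0,-1],
  [0,0,0,0,0,0,-1],
])

```text
time: 4.0
tool_pos: [0.5306, 0.1356, 0.0745]
tool_rot: [0.0, 0.933, 0.359, 0.001]
contact_force: [-0.6, -0.6, -1.4]
gripper_width: 0.126
grasp_force: 58.4
```

Pinched: the grip is on and the width is about 11 mm. Now swing along the arc.

Call:
move_arm([
  [0.035,0.72,0,0,0,-5.5,-1],
  [0.035,0.72,0,0,0,-5.5,-1],
  [0.035,0.72,0,0,0,-5.5,-1],
  [0.035,0.72,0,0,0,-5.5,-1],
  [0.035,0.72,0,0,0,-5.5,-1],
  [0.035,0.72,0,0,0,-5.5,-1],
  [0.035,0.72,0,0,0,-5.5,-1],
  [0.035,0.72,0,0,0,-5.5,-1],
  [0.035,0.72,0,0,0,-5.5,-1],
  [0.035,0.72,0,0,0,-5.5,-1],
  [0,0,0,0,0,0,-1],
  [0,0,0,0,0,0,-1],
])

```text
time: 5.0
tool_pos: [0.5954, 0.1125, 0.0745]
tool_rot: [-0.0, 0.662, 0.749, 0.001]
contact_force: [-2.0, 3.4, 1.7]
gripper_width: 0.128
grasp_force: 59.3
```

```bash
python3 - <<'E'
from h import *
s=manip.state();p=s['tool_pos'][:2]
for pv,st in(((.5867,.1842),(.6257,.0611)),):
    pv=np.array(pv);st=np.array(st);a=p-pv;b=st-pv
    print(p,np.linalg.norm(a),np.degrees(np.arctan2(*b[::-1])-np.arctan2(*a[::-1])),s['contact_force'],s['joint_pos'])
E
```

```text
[0.595424   0.11248959] 0.07223912736278058 10.642725789254936 [-2.04506646  3.3520421   1.74541829] [ 6.33644859e-02  1.76286771e-01  1.78909300e+00  1.49920498e-03
  1.17495329e+00 -5.98060600e-02]
```

Call:
move_arm([
  [0.04,0.4,0,0,0,-3,-1],
  [0.03,0.4,0,0,0,-3,-1],
  [0.03,0.4,0,0,0,-3,-1],
  [0,0.2,0,0,0,-1.5,-1],
  [0,0,0,0,0,0,-1],
  [0,0,0,0,0,0,-1],
])

```text
time: 5.5
tool_pos: [0.6081, 0.1155, 0.0744]
tool_rot: [-0.0, 0.591, 0.807, -0.0]
contact_force: [-4.6, 1.3, 4.1]
gripper_width: 0.133
grasp_force: 59.4
```

```bash
python3 - <<'E'
from h import *
f=grab('wrist','w3.png')
cv2.imwrite('pics/w3c.png',f['img'])
s=manip.state();p=s['tool_pos'][:2]
pv=np.array((.5867,.1842));st=np.array((.6257,.0611));a=p-pv;b=st-pv
print(p,np.linalg.norm(a),np.degrees(np.arctan2(*b[::-1])-np.arctan2(*a[::-1])),s['contact_force'])
E
```

```text
[0.60805152 0.11553574] 0.07190736168193802 0.30565272555071843 [-5.1915224   2.32838325  4.54359842]
```

View pics/w3c.png

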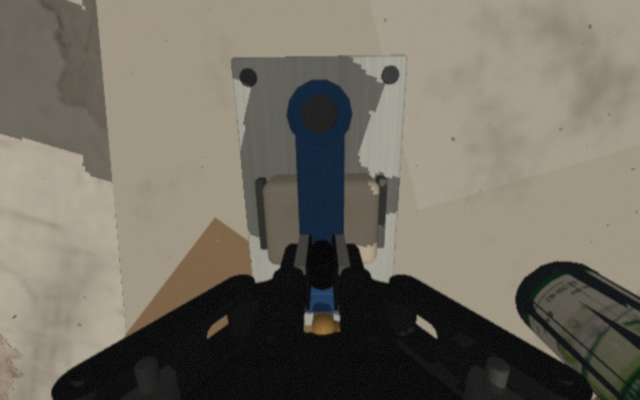

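The view shows the arm lying parallel to the plate edges, with the pivot at (319,113) and the hook around the stud at (322,310). The hold force is about 5 N. I'll push a little further to confirm a hard stop.

Call:
move_arm([
  [0,0.15,0,0,0,-1,-1],
  [0,0.15,0,0,0,0,-1],
  [0,0.1,0,0,0,0,-1],
  [0,0,0,0,0,0,-1],
  [0,0,0,0,0,0,-1],
])

```text
time: 5.97
tool_pos: [0.6083, 0.1156, 0.0743]
tool_rot: [-0.004, 0.584, 0.812, -0.004]
contact_force: [-19.0, -4.1, 15.4]
gripper_width: 0.129
grasp_force: 61.2
```

Hard stop: 4 mm more command moved nothing and raised the force to 19 N. The arm is home, so I'll release, lift and look.

Call:
move_arm([
  [0,-0.35,0,0,0,0,-1],
  [0,0,0,0,0,0,0.2],
  [0,0,0,0,0,0,0.2],
  [0,0,0,0,0,0,0.2],
  [0,0,-2,0,0,0,0.2],
  [-1,0,-4,0,0,0,0.2],
  [-1,0,-4,0,0,0,0.2],
  [-1,0,-4,0,0,0,1],
  [-1,0,-3,0,0,0,1],
  [0,0,0,0,0,0,1],
  [0,0,0,0,0,0,1],
])

```text
time: 6.88
tool_pos: [0.6238, 0.0769, 0.2472]
tool_rot: [0.003, 0.584, 0.812, 0.002]
contact_force: [0.7, 0.6, 0.4]
gripper_width: 0.998
grasp_force: 0.0
```

```bash
python3 - <<'E'
from m import *
f=grab('wrist','w4.png');pickle.dump(f,open('w4.pkl','wb'));t=grab('top');pickle.dump(t,open('t4.pkl','wb'))
s=manip.state();print(s['time'],s['tool_pos'],s['tool_rot'],s['joint_pos'])
for X in((.5867,.1842,.05),(.6257,.0611,.06)):print(proj(f,X))
u,v=map(int,proj(f,(.6257,.0611,.06)));u0,v0=u-40,max(v-40,0)
print(u0,v0)
a=cv2.resize(f['img'][v0:v0+80,u0:u0+80],(400,400),interpolation=cv2.INTER_CUBIC)
cv2.imwrite('pics/z4.png',np.hstack([cv2.resize(f['img'],(640,400))[:, :390],a]))
E
```

```text
6.9833 [0.62147743 0.07744667 0.24234754] [-3.63407051e-04  5.83359710e-01  8.12213767e-01 -3.36608034e-04] [ 5.27171555e-03  6.11723294e-02  1.61740823e+00 -1.18291218e-04
  1.46399579e+00 -3.19793647e-01]
[320.01716879  75.49297403]
[318.30485638 194.83055002]
278 154
```

View pics/z4.png

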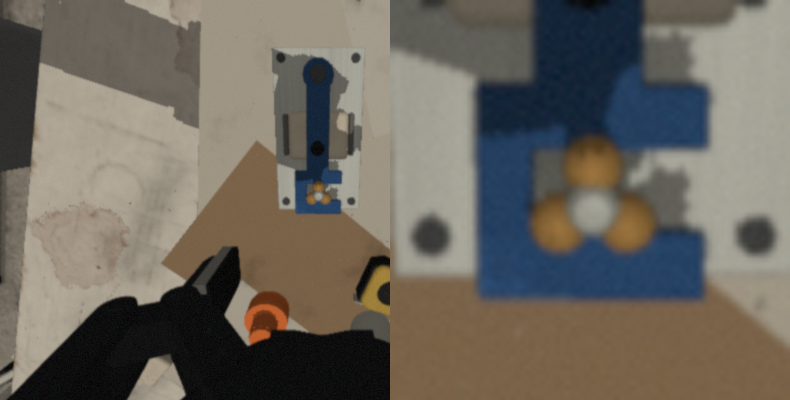

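The hook is clipped round the stud; stud tip at (318.6,196.6). I'll take a settled picture and compute the stud and cap.

```bash
python3 - <<'E'
from m import *
f=grab('wrist');pickle.dump(f,open('w5.pkl','wb'))
w4=pickle.load(open('w4.pkl','rb'))
s=manip.state();print(s['time'],s['tool_pos'],s['tool_rot'])
print('shift',np.abs(f['img'].astype(int)-w4['img']).mean(), 'nose4',blob(w4,(7,110,80),(22,255,255),(300,170,340,212)))
n=blob(f,(7,110,80),(22,255,255),(300,170,340,222));print('nose5',n,plane(f,*n[2],.06),plane(f,*n[0],.06))
print('tip w4',plane(w4,318.6,196.6,.068),'w2',plane(w2,426.2,159.3,.068),tri((w4,318.6,196.6),(w2,426.2,159.3)))
print('cap knob',plane(w1,311.2,99.5,.048),'skirt',plane(w1,312,100,.024))
E
```

```text
7.0333 [0.62094862 0.07761197 0.24126157] [-0.00116168  0.5832314   0.81230475 -0.00088781]
shift 6.623696614583333 nose4 (array([318.03975868, 194.70722961]), 12.707390785217285, array([318.17647059, 194.0678733 ]), 221)
nose5 (array([321.16583633, 197.38279343]), 12.703094482421875, array([321.23684211, 196.82894737]), 228) [0.62536508 0.06185565 0.06      ] [0.62549884 0.06120283 0.06      ]
tip w4 [0.62599314 0.06139221 0.068     ] w2 [0.62530549 0.06194261 0.068     ] (array([0.62645383, 0.05936848, 0.06100059]), [np.float64(0.00017958704572362846), np.float64(0.00017958704572369207)])
cap knob [ 0.61899066 -0.25276361  0.048     ] skirt [ 0.61972003 -0.25260805  0.024     ]
```

Stud at about (0.6256, 0.0613) and cap at about (0.6195, −0.2527), with consistent readings from several views. Move above the cap.

Call:
move_arm([
  [-3.12,-1.07,0.3,0,0,0,1],
  [-3.12,-1.07,0.3,0,0,0,1],
  [-3.12,-1.07,0.3,0,0,0,1],
  [-3.12,-1.07,0.3,0,0,0,1],
  [-3.12,-1.07,0.3,0,0,0,1],
  [-3.12,-1.07,0.3,0,0,0,1],
  [-3.12,-1.07,0.3,0,0,0,1],
  [-3.12,-1.07,0.3,0,0,0,1],
  [-3.12,-1.07,0.3,0,0,0,1],
  [-3.12,-1.07,0.3,0,0,0,1],
  [0,0,0,0,0,0,1],
  [0,0,0,0,0,0,1],
  [0,0,0,0,0,0,1],
  [0,0,0,0,0,0,1],
])

```text
time: 8.2
tool_pos: [0.62, -0.2508, 0.2123]
tool_rot: [-0.001, 0.583, 0.813, 0.0]
contact_force: [-0.1, 0.1, 0.5]
gripper_width: 1.006
grasp_force: 0.0
```

```bash
python3 - <<'E'
from m import *
f=grab('wrist');pickle.dump(f,open('w6.pkl','wb'))
s=manip.state();print(s['time'],s['tool_pos'],s['tool_rot'])
for X in((.6195,-.2527,.024),(.6195,-.2527,.048)):print(proj(f,X))
u,v=map(int,proj(f,(.6195,-.2527,.03)));u0,v0=u-50,v-50
print(u0,v0)
b=blob(f,(5,150,90),(16,255,255),(u0+10,v0+10,u0+90,v0+90));print(b,plane(f,*b[0],.024))
a=cv2.resize(f['img'][v0:v0+100,u0:u0+100],(400,400),interpolation=cv2.INTER_CUBIC)
cv2.imwrite('pics/z6.png',np.hstack([f['img'][:,120:520],a]))
E
```

```text
8.25 [ 0.62017456 -0.25075754  0.21271817] [-5.30490015e-04  5.82475540e-01  8.12848056e-01  4.28891151e-05]
[321.36814507 183.59448725]
[321.3325022  188.76428426]
271 134
(array([321.51273727, 181.44904327]), 19.607542037963867, array([321.36983842, 181.76032316]), 1114) [ 0.61884494 -0.2502485   0.024     ]
```

View pics/z6.png

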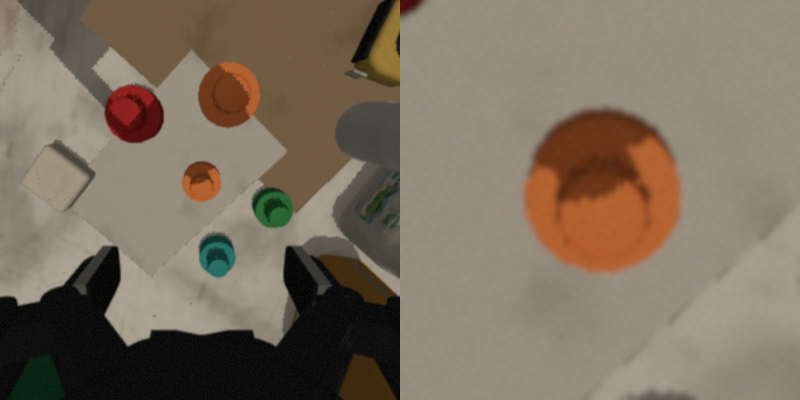

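The cap is at wrist pixel (321,181) with a 46 mm skirt, which confirms the small one, and it is directly below the tool. Descend and grip the knob.

Call:
move_arm([
  [0,0,3,0,0,0,0.6],
  [0,0,3,0,0,0,0.3],
  [0,0,3,0,0,0,0.3],
  [0,0,3,0,0,0,0.3],
  [0,0,2.4,0,0,0,0.3],
  [0,0,1.6,0,0,0,0.3],
  [0,0,0.65,0,0,0,0.3],
  [0,0,0,0,0,0,0.3],
  [0,0,0,0,0,0,-1],
  [0,0,0,0,0,0,-1],
  [0,0,0,0,0,0,-1],
  [0,0,0,0,0,0,-1],
])

```text
time: 9.25
tool_pos: [0.6218, -0.253, 0.0495]
tool_rot: [0.002, 0.583, 0.812, 0.0]
contact_force: [0.1, 0.9, 4.8]
gripper_width: 0.266
grasp_force: 59.4
```

Call:
move_arm([
  [0,0,-1,0,0,0,-1],
  [0,0,-3,0,0,0,-1],
  [0,0,-4,0,0,0,-1],
  [0,0,-4,0,0,0,-1],
  [0,0,-2.5,0,0,0,-1],
  [0,0,0,0,0,0,-1],
  [0,0,0,0,0,0,-1],
  [0,0,0,0,0,0,-1],
  [0,0,0,0,0,0,-1],
])

```text
time: 10.0
tool_pos: [0.6189, -0.2517, 0.1894]
tool_rot: [-0.002, 0.583, 0.812, -0.0]
contact_force: [0.2, 0.7, -0.9]
gripper_width: 0.266
grasp_force: 58.9
```

```bash
python3 - <<'E'
from m import *
f=grab('wrist');s0=grab('side');t=grab('top')
s=manip.state();print(s['time'],s['tool_pos'],s['tool_rot'],s['gripper_width'],s['contact_force'])
X=s['tool_pos']-[0,0,.04]
a=[]
for g,n in((f,'w'),(s0,'s')):
    u,v=map(int,proj(g,X));print(n,u,v)
    k=50 if n=='w' else 25
    u0,v0=u-k,min(v-k,400-2*k);print(u0,v0)
    a.append(cv2.resize(g['img'][v0:v0+2*k,u0:u0+2*k],(400,400),interpolation=cv2.INTER_CUBIC))
pickle.dump((f,s0,t),open('w7.pkl','wb'))
cv2.imwrite('pics/z7.png',np.hstack(a))
E
```

```text
10.15 [ 0.61925371 -0.25186027  0.18955133] [-1.79782218e-03  5.83191398e-01  8.12332757e-01 -2.29962245e-04] 0.2636980313588193 [-0.11117825 -0.14681623 -0.3623721 ]
w 323 235
273 185
s 343 248
318 223
```

View pics/z7.png

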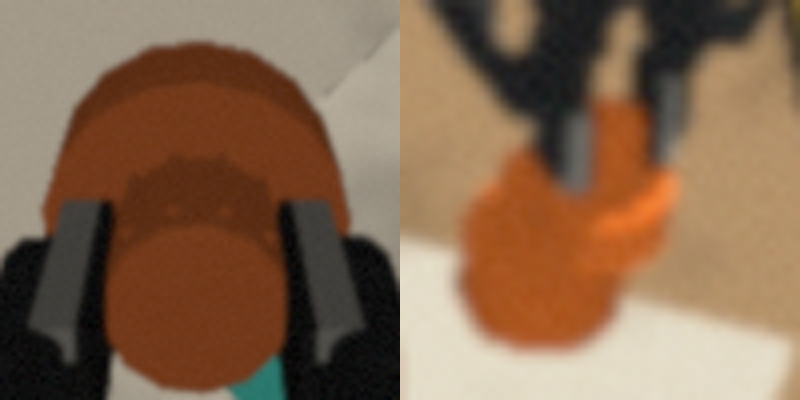

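The cap is held upright, knob-top ellipse centred at (322,262) and the far shoulder edge at (323,206). Next I'll work out its offset in the jaws.

```bash
python3 - <<'E'
from m import *
from scipy.spatial.transform import Rotation as R
f,_,_=pickle.load(open('w7.pkl','rb'));s=manip.state()
M=R.from_quat(np.roll(s['tool_rot'],-1)).as_matrix();p=s['tool_pos'];print(s['time'],p)
for n,u,v,z in(('knob c',322,261.75,.188),('knob near edge',322,185+97.5,.188),('knob far edge',322,185+56,.188),('shoulder far',323,205.5,.164),('bottom far',323,196,.14)):
    print(n,(M.T@(plane(f,u,v,z)-p)).round(4))
C=np.array([.6256,.0613,p[2]]);print('to stud in tool',M.T@(C-p))
E
```

```text
10.15 [ 0.61925371 -0.25186027  0.18955133]
knob c [ 0.0024 -0.0007  0.0016]
knob near edge [-0.0095 -0.0007  0.0015]
knob far edge [ 0.0138 -0.0007  0.0016]
shoulder far [ 0.0244 -0.0002  0.0256]
bottom far [ 0.0231 -0.      0.0496]
to stud in tool [0.29468744 0.10615403 0.00051944]
```

Call:
move_arm([
  [2.935,1.06,0,0,0,0,-1],
  [2.935,1.06,0,0,0,0,-1],
  [2.935,1.06,0,0,0,0,-1],
  [2.935,1.06,0,0,0,0,-1],
  [2.935,1.06,0,0,0,0,-1],
  [2.935,1.06,0,0,0,0,-1],
  [2.935,1.06,0,0,0,0,-1],
  [2.935,1.06,0,0,0,0,-1],
  [2.935,1.06,0,0,0,0,-1],
  [2.935,1.06,0,0,0,0,-1],
  [0,0,1,0,0,0,-1],
  [0,0,1,0,0,0,-1],
  [0,0,1,0,0,0,-1],
  [0,0,1,0,0,0,-1],
  [0,0,0,0,0,0,-1],
  [0,0,0,0,0,0,-1],
  [0,0,0,0,0,0,-1],
])

```text
time: 11.57
tool_pos: [0.6269, 0.0588, 0.1518]
tool_rot: [-0.0, 0.584, 0.812, -0.0]
contact_force: [0.6, 0.2, -0.4]
gripper_width: 0.265
grasp_force: 58.9
```

```bash
python3 - <<'E'
from m import *
from scipy.spatial.transform import Rotation as R
s=manip.state()
M=R.from_quat(np.roll(s['tool_rot'],-1)).as_matrix();p=s['tool_pos'];print(s['time'],p,s['tool_rot'])
cap=p+M@[.0012,0,0];print('cap',cap,'corr in tool',M.T@(np.array([.6256,.0613,p[2]])-cap))
E
```

```text
11.5667 [0.62686704 0.05878927 0.15178325] [-1.73900893e-05  5.83694653e-01  8.11973245e-01 -3.99412085e-05]
cap [0.62648472 0.05992673 0.15178323] corr in tool [ 1.58357534e-03 -4.01089648e-04 -1.70216786e-08]
```

Call:
move_arm([
  [0.13,-0.04,0.8,0,0,0,-1],
  [0,0,0.8,0,0,0,-1],
  [0,0,0.8,0,0,0,-1],
  [0,0,0.8,0,0,0,-1],
  [0,0,0.3,0,0,0,-1],
  [0,0,0.2,0,0,0,-1],
  [0,0,0,0,0,0,-1],
  [0,0,0,0,0,0,-1],
])

```text
time: 12.23
tool_pos: [0.6261, 0.0608, 0.115]
tool_rot: [0.0, 0.583, 0.812, 0.0]
contact_force: [0.6, 0.6, -0.1]
gripper_width: 0.265
grasp_force: 59.0
```

Call:
move_arm([
  [0,0,0.2,0,0,0,-1],
  [0,0,0.2,0,0,0,-1],
  [0,0,0,0,0,0,-1],
  [0,0,0,0,0,0,-1],
])

```text
time: 12.57
tool_pos: [0.6272, 0.0608, 0.1128]
tool_rot: [0.001, 0.583, 0.812, 0.001]
contact_force: [0.2, 0.6, 4.6]
gripper_width: 0.262
grasp_force: 59.6
```

Call:
move_arm([
  [0,0,0.2,0,0,0,-1],
  [0,0,0.2,0,0,0,-1],
  [0,0,0,0,0,0,-1],
  [0,0,0,0,0,0,-1],
])

```text
time: 12.9
tool_pos: [0.6265, 0.0609, 0.1075]
tool_rot: [0.001, 0.583, 0.812, 0.001]
contact_force: [1.1, 0.9, 2.2]
gripper_width: 0.263
grasp_force: 59.0
```

Call:
move_arm([
  [0,0,0.2,0,0,0,-1],
  [0,0,0.2,0,0,0,-1],
  [0,0,0,0,0,0,-1],
  [0,0,0,0,0,0,-1],
])

```text
time: 13.23
tool_pos: [0.6248, 0.0607, 0.1007]
tool_rot: [-0.001, 0.583, 0.812, -0.001]
contact_force: [3.0, -0.6, -6.1]
gripper_width: 0.268
grasp_force: 59.2
```

The cap has clicked over: after the force peak, the noses now pull it down. Press onto the hook.

Call:
move_arm([
  [0,0,0.2,0,0,0,-1],
  [0,0,0.2,0,0,0,-1],
  [0,0,0,0,0,0,-1],
  [0,0,0,0,0,0,-1],
  [0,0,0,0,0,0,-1],
])

```text
time: 13.65
tool_pos: [0.626, 0.0609, 0.0995]
tool_rot: [-0.0, 0.583, 0.812, 0.0]
contact_force: [-1.1, 0.7, 2.7]
gripper_width: 0.264
grasp_force: 60.1
```

Call:
move_arm([
  [0,0,0.15,0,0,0,-1],
  [0,0,0.1,0,0,0,-1],
  [0,0,0,0,0,0,-1],
  [0,0,0,0,0,0,-1],
  [0,0,0,0,0,0,-1],
  [0,0,0,0,0,0,-1],
])

```text
time: 14.15
tool_pos: [0.6274, 0.0612, 0.0993]
tool_rot: [0.001, 0.583, 0.812, 0.001]
contact_force: [-1.4, 1.4, 9.3]
gripper_width: 0.264
grasp_force: 60.8
```

Call:
move_arm([
  [0,0,0.15,0,0,0,-1],
  [0,0,0,0,0,0,-1],
  [0,0,0,0,0,0,-1],
  [0,0,0,0,0,0,-1],
  [0,0,0,0,0,0,-1],
  [0,0,0,0,0,0,-1],
  [0,0,0,0,0,0,-1],
  [0,0,0,0,0,0,-1],
])

```text
time: 14.82
tool_pos: [0.6275, 0.0612, 0.0992]
tool_rot: [0.001, 0.583, 0.812, 0.001]
contact_force: [-6.2, 1.5, 16.1]
gripper_width: 0.267
grasp_force: 61.5
```

```bash
python3 - <<'E'
from m import *
f=grab('wrist');s0=grab('side')
s=manip.state();print(s['time'],s['tool_pos'],s['contact_force'],s['ft_torque'])
u,v=map(int,proj(s0,[.6256,.0613,.06]));print(u,v)
cv2.imwrite('pics/z8.png',np.hstack([f['img'][:,120:520],cv2.resize(s0['img'][v-30:v+30,u-30:u+30],(400,400),interpolation=cv2.INTER_CUBIC)]))
E
```

```text
14.9167 [0.62755693 0.06123189 0.09920633] [-5.98237675  1.28185538 15.96145475] [0.21822956 1.06004155 0.06339741]
330 198
```

View pics/z8.png

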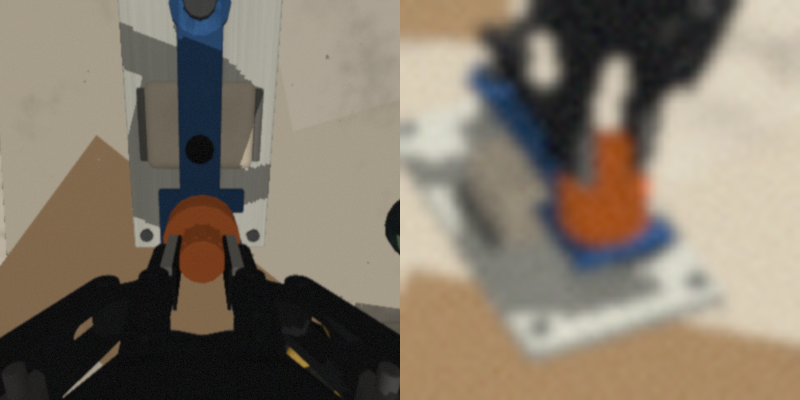

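The cap (wrist crop (203,230)) sits flat on the blue hook. It is pressed with about 16 N and the arm is still home, so I'll hand in.

```bash
python3 -c "
from plant import manip
print(manip.job_done())"
```

```text
the job is handed in; nothing more can be done
None
```

I clipped the clamp arm home on the stud and snapped the small orange cap over it; the job was handed in at about 15 s of the 51 s allowed, still pressing the cap onto the hook with about 16 N (no verdict was returned).

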